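# Snap the pipe collar shut with pliers

### The arm

A 6-joint arm with a two-finger parallel gripper is mounted at the origin on a cart in front of the work surface, level with it; the furniture and walls round the work are solid. World frame = base frame: x ahead of the robot, y to its left, z up, the work surface at z = 0. Lengths are in m, angles in rad, forces in N, time in s.
With the tool pointing down it reaches from about 0.275 to 0.875 m from the base axis. Payload 12.5 kg.
Tool frame: the origin (TCP) lies on the centre line of the jaws, within the pads' length; the fingertips stand 25 mm ahead of it and the grasp point (between the pads) lies 6 mm ahead of it (manip.tcp_to_tips is the distance from the TCP to the fingertips, in m); z points along the fingers, y is the line along which they close (so a half turn about z gives the same grasp; the last joint's range is limited). The gripper opens to 85 mm and grips with 20 to 120 N. Pads are 22 mm wide; open, the fingers measure 114 mm over their backs; the gripper's body (76 mm by 85 mm) begins 54 mm behind the grasp point. The pads swing forward as they close: fully open they stand 13 mm farther back than shut.
Start: joints at [1.024, 0.351, 1.652, -0, 1.139, -0.085], TCP at [0.245, 0.492, 0.256] pointing down, gripper open.
Joint ranges: [-2.75, 2.75], [-0.79, 2.1], [0.01, 2.65], [-1.57, 4.71], [0.07, 3.14], [-2.87, 2.87]. Speed limits (rad/s): [2.22, 2.22, 2.79, 3.14, 3.14, 3.14].

### API

Orientations are given as a unit quaternion [x, y, z, w].
In Python, from plant import manip gives the robot as it stands.
- The arm moves only by the tool jog_arm, called after "Emit:" by a JSON object that holds its "op" and its "data", one argument or row to a line. Schema: {"type":"object","properties":{"rows":{"type":"array","items":{"type":"number"},"minItems":5,"maxItems":100},"grip_force":{"type":"number"},"only":{"type":"string"},"quiet":{"type":"boolean"},"lines":{"type":"string"}},"required":["rows"],"additionalProperties":false}. rows is one flat list of numbers that holds 1 to 20 rows one after another, with no inner brackets; each row has 5 numbers: dx, dy, dz in shares of the most that a row can go, 1 being 62.5 mm, then a turn about the tool's z in units of 0.2 rad, then the finger opening in m; each row shifts and turns the commanded pose from where the row before left it, along the tool's axes as they then stand; what a row does not reach is not made up. A row lasts 1/8 s, in which the tool goes at most 0.0625 m and 0.188 rad, less where a joint would pass 70% of its speed; a pose out of reach is approached as far as the arm can. The fingers move at their own pace and stop on an object; grip_force is the grip in N (left out, the last holds). Time passes only in rows, so rows that do not move let the fingers close. The tool returns the time, the measured TCP pose, the force, the opening and the grip force at its end. only (a regular expression) keeps the lines of the reply that match it, lines (a string "A,B") keeps lines A to B, and quiet returns only ok. Input that does not fit is refused with a message, and nothing moves.
- manip.sense(): the state, without advancing time (a new reading comes with each control period).
- manip.capture(name): name is "scene" or "top"; returns a dict with "color" (384x512x3 uint8, blue, green, red), "mtx" (3x3 intrinsics, pixels), "T" (4x4, takes a point from camera to world coordinates). Camera axes: x right, y up, looking along -z (the intrinsics and any distortion apply to the point x, -y, -z); pixel columns grow to the right and rows downward; lengths in m; the calibration is good to about 2 mm. A picture is of the moment at which its call begins. There is no depth.
- manip.sign_off(): hands the job in; it is judged then, once.
The state is a dict: "clock": time; "qpos": joint angles; "joint_vel": joint speeds; "effort": joint torques, N m; "tool_pos": TCP position; "orientation": TCP orientation; "wrist_force": force on the tool from outside, world axes, zero at the start; "moment": the same for the moment, N m; "grip_width": finger opening in m; "gripper_force": force on a finger pad.
Only numpy, scipy, OpenCV 4.12 (cv2) and the standard library are available. Lean on these libraries where they do the work, as an engineer would, in place of code of your own. Each camera call takes 0.05 s, during which the arm holds its last target. There are 200 camera calls.

### The job

The blue snap collar on the steel sauce pipe is still open. Pick up the red-handled pliers, put their jaws round the collar's two ears and squeeze the handles until the ears click together and stay shut, without pushing on the pipe or the collar with the fingers. Then lay the pliers flat in the shallow tray, leaving the other things on the bench alone.

Things in the scene. Friction and masses are not known exactly. Their poses are not given: they have to be found in the camera images.
- stand: Fixed steel pipe stand. Origin: on the pipe's axis at bench height, z up. Round base plate 110 mm across, 10 mm thick; upright pipe 36 to 47 mm thick; elbow on top (177 mm high) whose spout points to the stand's own +x, to 102 mm out. A blue snap collar, 60 mm across, 26 mm high, sits round the pipe, its middle 70 mm up; its two ears stick out to the stand's -x, roughly toward the robot.
- ears (a point): Middle of the gap between the ears, 46 mm from the pipe's axis, 70 mm above the bench; axes as the stand's. The ears are upright blue plates side by side in y, each 6 mm thick, 24 mm high, reaching to 58 mm from the axis; outer faces 22 mm apart while open, 12 mm when shut. Free from above, below and in front.
- clip_left (a joint): Closing of the collar's left half, rad: 0 open, 0.0714 shut (ears touching); the right half follows equally. Let go before about 0.05 it springs open again; beyond, it snaps shut and stays. The ears must be pressed together with about 7 N each.
- pliers: Loose pliers, flat, 120 g, 191 mm long. Origin: at the pivot, on the underside; x toward the jaws, z up. A spring holds them open. Jaws reach 66 mm forward of the pivot, 8 mm thick, 3 to 17 mm above the underside, inner faces 33 mm apart when open. Straight red handles from 42 to 125 mm behind the pivot. Centre of mass about 70 mm behind the pivot. The frame is that of one half (see pliers_joint).
- handles (a point): Where to take the pliers, closing across both handles from above: midway between the handles, 83 mm behind the pivot, 10 mm above the underside; axes as the pliers'. There the handles are parallel to x, 20 mm high from the underside up, outer faces 66 mm apart when open, 10 mm thick each.
- pliers_joint (a joint): Closing of the pliers, rad: 0 open, 0.41 closed (jaws 11 mm apart); each half turns by half of it about the middle line. The handles approach by 83 mm x value at the point handles (66 mm down to 32 mm), the jaws by 56 mm x value. Each handle needs about 11 N to begin, 14 N to close, up to 5 N more with the collar between the jaws; held at an opening between, they stay there.
- jaw_side_a (a point): Inner face of the jaw of the pliers' own half (their +y side), 56 mm in front of the pivot, 10 mm above the underside. With the jaws round the ears, jaws' middle and ears' middle agree.
- jaw_side_b (a point): Inner face of the other jaw (-y side); the midpoint of jaw_side_a and jaw_side_b is the middle of the mouth, 139 mm in front of the point handles.
- tray: Fixed shallow aluminium tray with a black rubber floor, 260 mm (own x) by 180 mm (own y) outside; floor 4 mm, rim 10 mm above the bench. Origin: under its centre, at bench height.
- pepper_mill: Bystander: wooden pepper mill 191 mm high, loose, at the back.
- spice_jar: Bystander: spice jar with black lid, 105 mm high, loose, at the back.

How it is judged:
On the way, in this order (a step that is already met when the one before it is completed fails the run):
1. the pliers' jaws are round the ears of the still open collar (value of joint clip_left below 0.05 rad and y of jaw_side_a in the frame of ears above 0.006 m and y of jaw_side_b in the frame of ears below -0.006 m and horizontal distance between each of jaw_side_a, jaw_side_b and ears below 0.03 m), for 0.1 s.
2. the collar has clicked shut with the pliers' jaws still round its ears (value of joint clip_left above 0.065 rad and horizontal distance between each of jaw_side_a, jaw_side_b and ears below 0.03 m), for 0.1 s.
At the end, for the whole second after the job is handed in: The collar is shut (clip_left above 0.065 rad); the pliers lie at rest in the tray, flat within 7 degrees, their pivot within 90 mm (tray x) and 70 mm (tray y) of the tray's centre (value of joint clip_left above 0.065 rad and x of pliers in the frame of tray between -0.09 and 0.09 m and y of pliers in the frame of tray between -0.07 and 0.07 m and height (world z) of pliers below 0.014 m and angle between pliers's own z axis and vertical below 0.12 rad and contact force between pliers and tray above 0.5 N and linear speed of pliers below 0.02 m/s); the robot touches nothing.
It fails at once if the fingers push on the pipe stand or its collar (more than 2 N) (contact force between the fingers and stand above 2 N).
It fails at once if a bystander (pepper mill or spice jar) is moved more than 30 mm (distance of any of pepper_mill, spice_jar from where it was at the start of the episode above 0.03 m).
It also fails if it takes over 45 s, if anything falls off the work surface, if the arm or the gripper's body presses on something with over 40 N, if the wrist force passes 120 N, or if a joint passes its speed limit or range.

## Working session

There is one attempt and no reset: what is moved stays moved. The work goes in short steps, Python scripts to look and compute and a tool call to move; the robot and the scene stay as the last step left them, time stands still between calls to the robot, and variables do not carry over. Pictures are saved under pics/ and viewed, at most 10 in all, crops included, and the job is handed in when it is done.

```bash
ls; mkdir -p pics; python3 - <<'E'
from plant import manip
import cv2,numpy as np
for n in("scene","top"):
    c=manip.capture(n); cv2.imwrite(f"pics/{n}0.png",c["color"]); print(n,c["mtx"].round(1).tolist(),c["T"].round(3).tolist(),[k for k in c])
s=manip.sense();print({k:np.round(v,3).tolist() for k,v in s.items()}, manip.tcp_to_tips)
E
```

```text
pics
plant.py
scene [[430.1, 0.0, 255.2], [0.0, 430.1, 188.0], [0.0, 0.0, 1.0]] [[0.74, 0.479, -0.471, 0.11], [-0.672, 0.519, -0.528, -0.551], [-0.008, 0.708, 0.706, 0.824], [0.0, 0.0, 0.0, 1.0]] ['color', 'mtx', 'T']
top [[466.6, 0.0, 256.1], [0.0, 466.6, 189.7], [0.0, 0.0, 1.0]] [[0.003, 0.977, -0.211, 0.309], [-1.0, 0.003, -0.001, 0.001], [-0.0, 0.211, 0.977, 1.442], [0.0, 0.0, 0.0, 1.0]] ['color', 'mtx', 'T']
{'clock': 0.1, 'qpos': [1.024, 0.351, 1.652, 0.0, 1.139, -0.085], 'joint_vel': [0.0, -0.001, 0.0, 0.002, -0.003, 0.0], 'effort': [0.001, -50.682, -29.189, -0.0, 0.002, -0.0], 'tool_pos': [0.245, 0.492, 0.256], 'orientation': [0.229, 0.973, -0.0, -0.0], 'wrist_force': [0.56, 0.473, -0.393], 'moment': [0.019, -0.022, -0.007], 'gripper_force': 0.0, 'grip_width': 0.086} 0.025
```
View pics/top0.png

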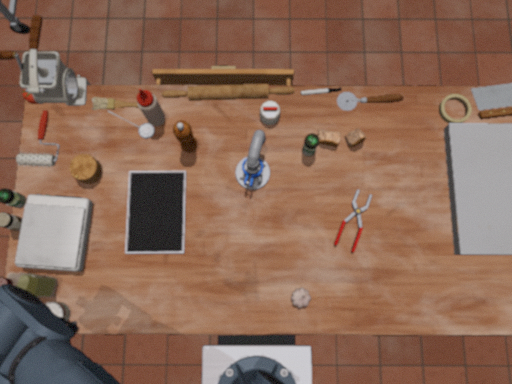

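View pics/scene0.png

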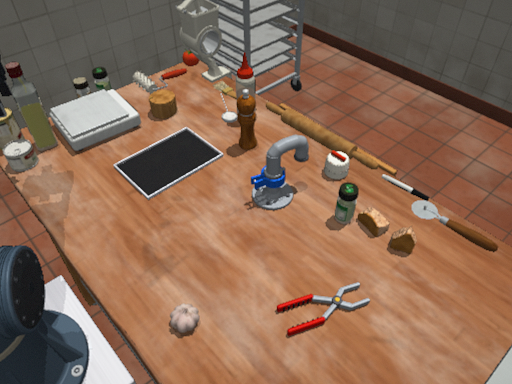

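The top view shows the tray around (156,212), the stand at (253,172) with its ears toward (249,192), and the pliers at (352,222) with jaws pointing up the image. The scene view shows the same layout, with the collar at (268,181) and the pliers' pivot at (337,300).

```bash
cat > h.py <<'E'
import cv2,numpy as np
from plant import manip
def ray(c,p):
    K=c["mtx"];T=c["T"];d=np.array([(p[0]-K[0,2])/K[0,0],-(p[1]-K[1,2])/K[1,1],-1.])
    return T[:3,3],T[:3,:3]@d
def onz(c,p,z):
    o,d=ray(c,p);return o+d*(z-o[2])/d[2]
def proj(c,P):
    q=np.linalg.inv(c["T"])@np.append(P,1);K=c["mtx"]
    return np.array([K[0,0]*q[0]/-q[2]+K[0,2],K[1,1]*-q[1]/-q[2]+K[1,2]])
def tri(c1,p1,c2,p2):
    A=[];b=[]
    for c,p in((c1,p1),(c2,p2)):
        o,d=ray(c,p);d=d/np.linalg.norm(d);M=np.eye(3)-np.outer(d,d);A.append(M);b.append(M@o)
    return np.linalg.lstsq(np.vstack(A),np.hstack(b),rcond=None)[0]
def blobs(m,k=2,amin=8):
    n,l,s,ce=cv2.connectedComponentsWithStats(m.astype(np.uint8))
    return [(s[i,4],ce[i],l==i) for i in sorted(range(1,n),key=lambda i:-s[i,4])[:k] if s[i,4]>=amin]
def red(im):
    h=cv2.cvtColor(im,cv2.COLOR_BGR2HSV);return ((h[...,0]<6)|(h[...,0]>174))&(h[...,1]>170)&(h[...,2]>70)
def blue(im):
    h=cv2.cvtColor(im,cv2.COLOR_BGR2HSV);return (h[...,0]>105)&(h[...,0]<125)&(h[...,1]>150)
E
python3 - <<'E'
from h import *
cs={}
for n in("scene","top"):
    c=cs[n]=manip.capture(n);im=c["color"]
    m=red(im); roi=np.zeros_like(m)
    if n=="top": roi[180:270,310:400]=1
    else: roi[270:350,250:340]=1
    for a,ce,l in blobs(m&roi):
        ys,xs=np.nonzero(l);v=cv2.fitLine(np.c_[xs,ys].astype(np.float32),cv2.DIST_L2,0,.01,.01).ravel()
        t=(xs-v[2])*v[0]+(ys-v[3])*v[1]
        e=[onz(c,v[2:]+v[:2]*k,.014) for k in(t.min(),t.max())]
        print(n,"red",a,ce.round(1),onz(c,ce,.014)[:2].round(4),"ends",np.round([x[:2] for x in e],4).tolist())
    b=blobs(blue(im)&(np.arange(512)[None]>200)&(np.arange(512)[None]<320),3)
    print(n,"blue",[(a,ce.round(1)) for a,ce,_ in b])
# tray
c=cs["top"];g=cv2.cvtColor(c["color"],cv2.COLOR_BGR2GRAY)
m=(g<60);m[:, :120]=0;m[:,195:]=0;m[:165]=0;m[260:]=0
a,ce,l=blobs(m,1)[0];ys,xs=np.nonzero(l);r=cv2.minAreaRect(np.c_[xs,ys].astype(np.float32))
print("tray",r,[onz(c,p,.004)[:2].round(4).tolist() for p in cv2.boxPoints(r)],onz(c,r[0],.004))
a=cv2.resize(cs["top"]["color"][125:200,225:280],None,fx=7,fy=7,interpolation=cv2.INTER_CUBIC)
b=cv2.resize(cs["scene"]["color"][130:215,240:315],None,fx=5,fy=5,interpolation=cv2.INTER_CUBIC)
H=525;o=np.zeros((H,a.shape[1]+b.shape[1],3),np.uint8);o[:a.shape[0],:a.shape[1]]=a;o[:b.shape[0],a.shape[1]:]=b
cv2.imwrite("pics/crop1.png",o)
E
```

```text
scene red 278 [305.6 325.9] [ 0.4614 -0.3058] ends [[0.4232, -0.2906], [0.5006, -0.3213]]
scene red 218 [294.  302.3] [ 0.4823 -0.2529] ends [[0.4451, -0.2385], [0.5222, -0.2684]]
scene blue [(np.int32(331), array([267.2, 180.5]))]
top red 71 [339.4 232.4] [ 0.4842 -0.2535] ends [[0.4485, -0.2393], [0.5191, -0.2673]]
top red 66 [356.5 239.5] [ 0.4627 -0.3049] ends [[0.4274, -0.2905], [0.4957, -0.3183]]
top blue [(np.int32(40), array([254.5, 176.3])), (np.int32(22), array([246.2, 175.1])), (np.int32(9), array([260.9, 163.4]))]
tray ((155.15306091308594, 211.9903564453125), (52.2853889465332, 77.44235229492188), 1.5911402702331543) [[0.4294, 0.3955], [0.6744, 0.4036], [0.6701, 0.2373], [0.4255, 0.2349]] [0.54768639 0.31776765 0.004     ]
```

View pics/crop1.png

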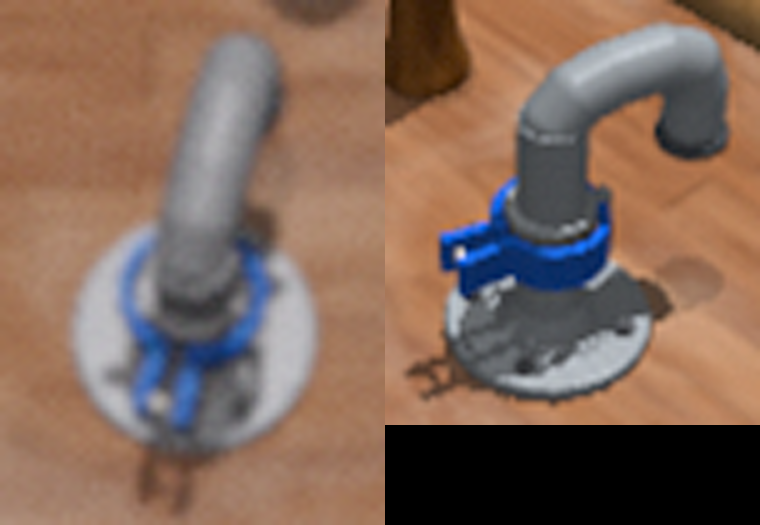

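The crop shows the base plate centred near crop (197,335). The ear tips are at crop (143,418)/(182,428) in the top view and (441,234)/(462,262) in the scene view.

```bash
python3 - <<'E'
from h import *
ct=manip.capture("top");cc=manip.capture("scene")
P=lambda x,y:np.array([225+x/7-.43,125+y/7-.43]);S=lambda x,y:np.array([240+(x-385)/5-.4,130+y/5-.4])
# plate: saturation low, bright
pts={}
for c,(x0,x1,y0,y1) in((ct,(230,276,150,195)),(cc,(250,300,180,215))):
    h=cv2.cvtColor(c["color"],cv2.COLOR_BGR2HSV);m=np.zeros(h.shape[:2],bool)
    m[y0:y1,x0:x1]=(h[y0:y1,x0:x1,1]<70)&(h[y0:y1,x0:x1,2]>60)
    ys,xs=np.nonzero(m);W=np.array([onz(c,(x,y),.01)[:2] for x,y in zip(xs,ys)],np.float32)
    print("enclosing",cv2.minEnclosingCircle(W),len(W))
print("plate manual top",onz(ct,P(197,335),.01))
for n,p in dict(L=P(145,408),R=P(185,418),tip=P(163,421),Lr=P(154,360),Rr=P(190,372)).items(): print("top",n,onz(ct,p,.082)[:2].round(4))
for n,p in dict(L=S(441,234),R=S(462,262)).items(): print("scene",n,onz(cc,p,.082)[:2].round(4))
print("collar top ring centre (top)",onz(ct,P(196,293),.083))
print("spout top/elbow",onz(ct,P(200,280),.16),onz(ct,P(245,60),.17))
t=tri(ct,P(240,60),cc,S(690,42));print("spout tri",t)
for n,c in(("tri L",(P(138,415),S(441,234))),("tri R",(P(180,425),S(462,262)))):print(n,tri(ct,c[0],cc,c[1]))
E
```

```text
enclosing ((0.6851605176925659, 0.011386014521121979), 0.06672609597444534) 846
enclosing ((0.6705027222633362, 0.019975073635578156), 0.06283623725175858) 819
plate manual top [0.67445924 0.01376284 0.01      ]
top L [0.6239 0.0352]
top R [0.6195 0.0181]
top tip [0.6182 0.0275]
top Lr [0.645  0.0315]
top Rr [0.6397 0.0161]
scene L [0.6255 0.0418]
scene R [0.6197 0.0196]
collar top ring centre (top) [0.67448811 0.0136404  0.083     ]
spout top/elbow [0.65926806 0.0113357  0.16      ] [ 0.74978509 -0.0067373   0.17      ]
spout tri [ 0.75137445 -0.00425349  0.16336779]
tri L [0.62038098 0.03747564 0.0878455 ]
tri R [0.61753412 0.01943136 0.08299793]
```

Axis ≈ (0.6745, 0.0137), stand yaw ≈ -0.26; pliers' handle point ≈ (0.4725, -0.279), yaw ≈ -0.377. Moving over the handles.

Careful with the scale: shifts go in shares of 62.5 mm and turns go in units of 0.2 rad. That gives: -0.042 m is -0.672, -0.039 m is -0.624, -0.086 rad is -0.43.

Emit:
{"op": "jog_arm", "data": {
  "rows": [-0.624,-0.672,0,0,0.085,-0.624,-0.672,0,0,0.085,-0.624,-0.672,0,0,0.085,-0.624,-0.672,0,0,0.085,-0.624,-0.672,0,0,0.085,-0.624,-0.672,0,0,0.085,-0.624,-0.672,0,0,0.085,-0.624,-0.672,0,0,0.085,-0.624,-0.672,0,0,0.085,-0.624,-0.672,0,0,0.085,-0.624,-0.672,0,0,0.085,-0.624,-0.672,0,0,0.085,-0.624,-0.672,0,0,0.085,-0.624,-0.672,0,0,0.085,0,0,0,-0.43,0.085,0,0,0,0,0.085],
  "grip_force": 20
}}

```text
clock: 2.3
tool_pos: [0.4717, -0.2775, 0.2559]
orientation: [0.187, 0.982, 0.0, -0.0]
wrist_force: [-0.4, 0.9, -0.2]
grip_width: 0.0853
gripper_force: 0.0
```

```bash
cat > d.py <<'E'
from h import *
import sys
from scipy.spatial.transform import Rotation as R
def delta(tx,ty,tz,yaw):
    s=manip.sense();r=R.from_quat(s["orientation"]).as_matrix();d=r.T@(np.array([tx,ty,tz])-s["tool_pos"])
    y=np.arctan2(-r[1,0],-r[0,0]);print("tcp",np.round(s["tool_pos"],4),"yaw",round(y,4),"tool delta",d.round(4),"turn",round(-(yaw-y),4),"w",round(s["grip_width"],4),"gf",s["gripper_force"],"F",np.round(s["wrist_force"],1),"t",s["clock"])
if __name__=="__main__": delta(*map(float,sys.argv[1:]))
E
python3 d.py .4725 -.279 .030 -.377
```

```text
tcp [ 0.4717 -0.2775  0.2559] yaw -0.377 tool delta [-0.0015 -0.0011  0.2259] turn 0.0 w 0.0853 gf 0.0 F [-0.4  0.9 -0.2] t 2.3
```

Scaled: 0.056 m is 0.896, 0.035 m is 0.56.

Emit:
{"op": "jog_arm", "data": {
  "rows": [-0.024,-0.016,0.896,0,0.085,0,0,0.896,0,0.085,0,0,0.896,0,0.085,0,0,0.56,0,0.085,0,0,0.32,0,0.085,0,0,0,0,0.085,0,0,0,0,0.062,0,0,0,0,0.062,0,0,0,0,0.062,0,0,0,0,0.062],
  "grip_force": 30
}}

```text
clock: 3.55
tool_pos: [0.4737, -0.2791, 0.0352]
orientation: [0.187, 0.982, -0.0, 0.001]
wrist_force: [-1.0, 2.1, 7.6]
grip_width: 0.0624
gripper_force: 13.8
```

```bash
python3 d.py .4725 -.279 .033 -.377
python3 - <<'E'
from h import *
c=manip.capture("scene");cv2.imwrite("pics/g.png",cv2.resize(c["color"][220:360,220:400],None,fx=4,fy=4))
E
```

```text
tcp [ 0.4737 -0.2791  0.0352] yaw -0.3762 tool delta [ 0.0011 -0.0004  0.0022] turn 0.0008 w 0.0624 gf 13.831761181354523 F [-1.   2.1  7.6] t 3.55
```

View pics/g.png

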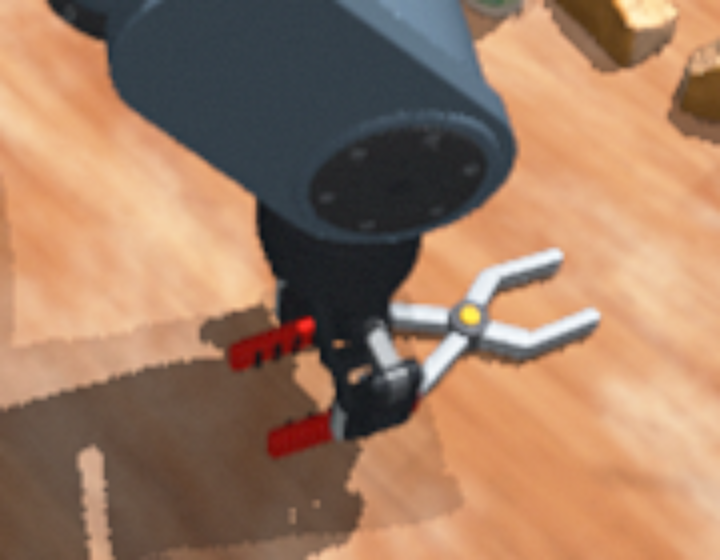

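Pliers are gripped squarely by both handles; the yellow pivot cap is at crop (469,317), i.e. px (337,299). Lifting and carrying to a standoff behind the ears.

Emit:
{"op": "jog_arm", "data": {
  "rows": [0,0,-0.32,0,0.062,0,0,-0.64,0,0.062,0,0,-0.64,0,0.062,0,0,0,-0.3,0.062,0,0,0,-0.3,0.062]
}}

```text
clock: 4.22
tool_pos: [0.4732, -0.2789, 0.1351]
orientation: [0.127, 0.992, -0.001, 0.001]
wrist_force: [0.2, -0.2, -2.1]
grip_width: 0.0619
gripper_force: 11.6
```

```bash
python3 d.py .4184 .0818 .096 -.26
```

```text
tcp [ 0.4732 -0.2789  0.1351] yaw -0.2542 tool delta [0.1438 0.3353 0.0384] turn 0.0058 w 0.0619 gf 11.643932908773422 F [ 0.2 -0.2 -2.1] t 4.225
```

Emit:
{"op": "jog_arm", "data": {
  "rows": [0.288,0.672,0,0.03,0.062,0.288,0.672,0,0,0.062,0.288,0.672,0,0,0.062,0.288,0.672,0,0,0.062,0.288,0.672,0,0,0.062,0.288,0.672,0,0,0.062,0.288,0.672,0,0,0.062,0.288,0.656,0,0,0.062,0,0,0.608,0,0.062,0,0,0,0,0.062]
}}

```text
clock: 5.48
tool_pos: [0.4191, 0.0823, 0.0948]
orientation: [0.13, 0.991, -0.0, -0.001]
wrist_force: [0.4, -0.4, -0.8]
grip_width: 0.0625
gripper_force: 11.6
```

```bash
python3 d.py .4957 .0612 .096 -.26
python3 - <<'E'
from h import *
o=[]
for n in("top","scene"):
    c=manip.capture(n);im=c["color"];h=cv2.cvtColor(im,cv2.COLOR_BGR2HSV)
    m=(h[...,0]>20)&(h[...,0]<32)&(h[...,1]>170)&(h[...,2]>110)
    e=proj(c,[.553,.046,.079]);yy,xx=np.mgrid[:384,:512];m&=np.hypot(xx-e[0],yy-e[1])<15
    b=blobs(m,1,2);print(n,"expected",e.round(1),[(a,ce.round(2),onz(c,ce,.08).round(4)) for a,ce,_ in b])
    x,y=(225,140) if n=="top" else (180,150)
    o.append(cv2.resize(im[y:y+75,x:x+60] if n=="top" else im[y:y+100,x:x+130],(400,500) if n=="top" else (400,308),interpolation=cv2.INTER_CUBIC))
O=np.zeros((500,800,3),np.uint8);O[:,:400]=o[0];O[:308,400:]=o[1];cv2.imwrite("pics/st.png",O)
E
```

```text
tcp [0.4191 0.0823 0.0948] yaw -0.2611 tool delta [-0.0794 -0.0007 -0.0014] turn -0.0011 w 0.0625 gf 11.636282801628113 F [ 0.4 -0.4 -0.8] t 5.475
top expected [241.5 206.3] []
scene expected [227.5 190.3] []
```

View pics/st.png

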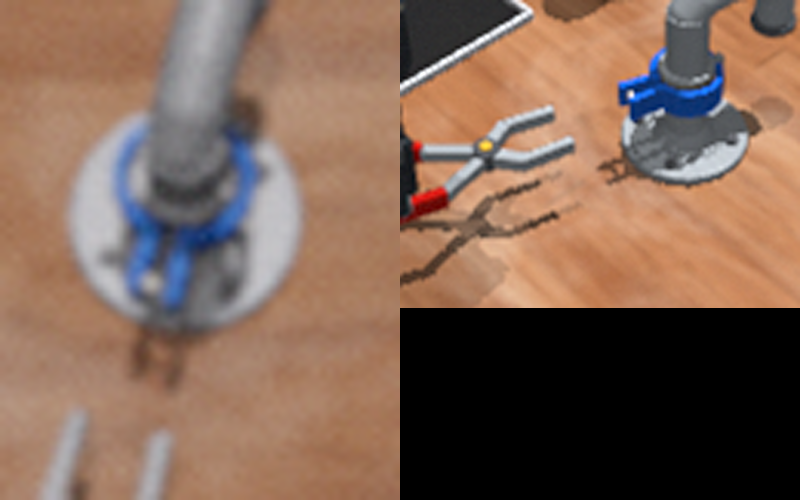

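The top crop shows jaw tips at crop (80,415) and (160,437), and ears near (140,300)/(178,305) straight ahead of them. The scene crop shows the pliers level with the pivot at crop (485,146).

```bash
python3 - <<'E'
from h import *
ct=manip.capture("top");cc=manip.capture("scene")
P=lambda x,y:np.array([225+x*.15-.43,140+y*.15-.43]);S=lambda x,y:np.array([180+(x-400)*.325-.4,150+y*.325-.4])
f=np.array([np.cos(-.261),np.sin(-.261)]);l=np.array([-f[1],f[0]])
t=np.array([.4191,.0823]);
def rel(w,name):
    w=np.asarray(w);print(name,w.round(4),"fwd",round((w[:2]-t)@f,4),"left",round((w[:2]-t)@l,4))
rel(onz(ct,P(80,415),.077),"top jawL");rel(onz(ct,P(160,437),.077),"top jawR")
rel(onz(ct,P(140,303),.082),"top earL");rel(onz(ct,P(177,308),.082),"top earR")
rel(onz(cc,S(485,146),.08),"scene pivot")
rel(onz(cc,S(550,110),.077),"scene jawL");rel(onz(cc,S(571,142),.077),"scene jawR")
rel(onz(cc,S(621,84),.082),"scene earL tip");rel(onz(cc,S(635,101),.082),"scene earR tip")
rel(tri(ct,P(80,412),cc,S(550,110)),"tri jawL");rel(tri(ct,P(160,434),cc,S(571,142)),"tri jawR")
# blue mask ear points
for n,c in(("top",ct),("scene",cc)):
    m=blue(c["color"]);m[:,:200]=0;m[:,320:]=0;ys,xs=np.nonzero(m)
    W=np.array([onz(c,(x,y),.082)[:2] for x,y in zip(xs,ys)]);a=(W-t)@f;b=(W-t)@l
    print(n,"min fwd",a.min().round(4),"ears left range",b[a<a.min()+.018].min().round(4),b[a<a.min()+.018].max().round(4),"collar range",b.min().round(4),b.max().round(4))
E
```

```text
top jawL [0.567  0.0608 0.077 ] fwd 0.1484 left 0.0174
top jawR [0.5571 0.025  0.077 ] fwd 0.1481 left -0.0197
top earL [0.6172 0.0343 0.082 ] fwd 0.2038 left 0.0047
top earR [0.615  0.0177 0.082 ] fwd 0.2059 left -0.0119
scene pivot [0.5018 0.0606 0.08  ] fwd 0.0855 left 0.0004
scene jawL [0.5666 0.0594 0.077 ] fwd 0.1484 left 0.016
scene jawR [0.5558 0.0207 0.077 ] fwd 0.148 left -0.0243
scene earL tip [0.6254 0.0393 0.082 ] fwd 0.2104 left 0.0117
scene earR tip [0.6204 0.0169 0.082 ] fwd 0.2114 left -0.0112
tri jawL [0.5684 0.0611 0.0748] fwd 0.1497 left 0.0181
tri jawR [0.5595 0.0252 0.071 ] fwd 0.1504 left -0.019
top min fwd 0.211 ears left range -0.0114 0.0101 collar range -0.0275 0.0179
scene min fwd 0.2003 ears left range -0.0286 0.0119 collar range -0.0495 0.0318
```

Aligned within a couple of mm; advancing 80 mm.

Emit:
{"op": "jog_arm", "data": {
  "rows": [-0.32,0,0,0,0.062,-0.32,0,0,0,0.062,-0.32,0,0,0,0.062,-0.16,0,0,0,0.062,-0.16,0,0,0,0.062,0,0,0,0,0.062]
}}

```text
clock: 6.42
tool_pos: [0.4978, 0.0612, 0.0955]
orientation: [0.131, 0.991, 0.0, 0.0]
wrist_force: [-0.2, -0.3, -2.2]
grip_width: 0.0621
gripper_force: 11.6
```

```bash
python3 d.py .4957 .0612 .096 -.26
python3 - <<'E'
from h import *
o=[]
for n in("top","scene"):
    im=manip.capture(n)["color"]
    o.append(cv2.resize(im[150:210,225:273] if n=="top" else im[150:214,220:300],(400,500) if n=="top" else (400,320),interpolation=cv2.INTER_CUBIC))
O=np.zeros((500,800,3),np.uint8);O[:,:400]=o[0];O[:320,400:]=o[1];cv2.imwrite("pics/fit.png",O)
E
```

```text
tcp [0.4978 0.0612 0.0955] yaw -0.2622 tool delta [ 0.002  -0.0005 -0.0005] turn -0.0022 w 0.0621 gf 11.638847887516022 F [-0.2 -0.3 -2.2] t 6.425
```

View pics/fit.png

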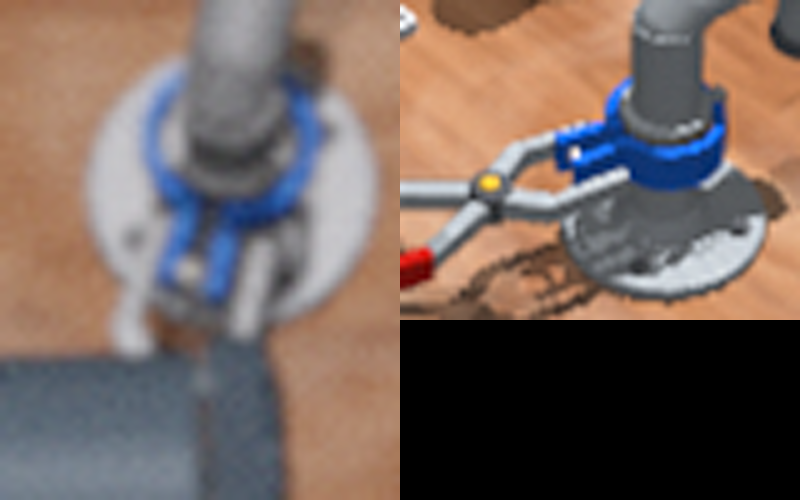

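Both jaws straddle the ears: the top crop has ears at x≈180/220 with jaws at x≈140/255, and they are level in the scene crop. Squeezing gradually.

Emit:
{"op": "jog_arm", "data": {
  "rows": [0,0,0,0,0.058,0,0,-0.016,0,0.054,0,0,0,0,0.050,0,0,0,0,0.050,0,0,0,0,0.050],
  "grip_force": 50
}}

```text
clock: 7.15
tool_pos: [0.4973, 0.0614, 0.0962]
orientation: [0.13, 0.991, -0.0, -0.0]
wrist_force: [-1.8, 3.0, -1.3]
grip_width: 0.0501
gripper_force: 15.1
```

```bash
python3 d.py .4957 .0612 .096 -.26
```

```text
tcp [0.4973 0.0614 0.0962] yaw -0.2616 tool delta [ 0.0015 -0.0006  0.0002] turn -0.0016 w 0.0501 gf 15.064543476328254 F [-1.8  3.  -1.3] t 7.15
```

Emit:
{"op": "jog_arm", "data": {
  "rows": [0,0.016,0,0,0.046,0,0,-0.016,0,0.042,0,0,0,0,0.039,0,0,-0.016,0,0.036,0,0,0,0,0.034,0,0,0,0,0.034,0,0,0,0,0.034],
  "grip_force": 50
}}

```text
clock: 8.02
tool_pos: [0.4979, 0.0623, 0.0983]
orientation: [0.131, 0.991, 0.0, 0.0]
wrist_force: [-0.1, 1.2, -1.7]
grip_width: 0.0346
gripper_force: 28.7
```

```bash
python3 d.py .4957 .0612 .096 -.26
python3 - <<'E'
from h import *
o=[]
for n in("top","scene"):
    im=manip.capture(n)["color"]
    o.append(cv2.resize(im[150:210,225:273] if n=="top" else im[150:214,220:300],(400,500) if n=="top" else (400,320),interpolation=cv2.INTER_CUBIC))
O=np.zeros((500,800,3),np.uint8);O[:,:400]=o[0];O[:320,400:]=o[1];cv2.imwrite("pics/sq.png",O)
E
```

```text
tcp [0.4979 0.0623 0.0983] yaw -0.2618 tool delta [ 0.0018 -0.0016  0.0023] turn -0.0018 w 0.0346 gf 28.666891548782587 F [-0.1  1.2 -1.7] t 8.025
```

View pics/sq.png

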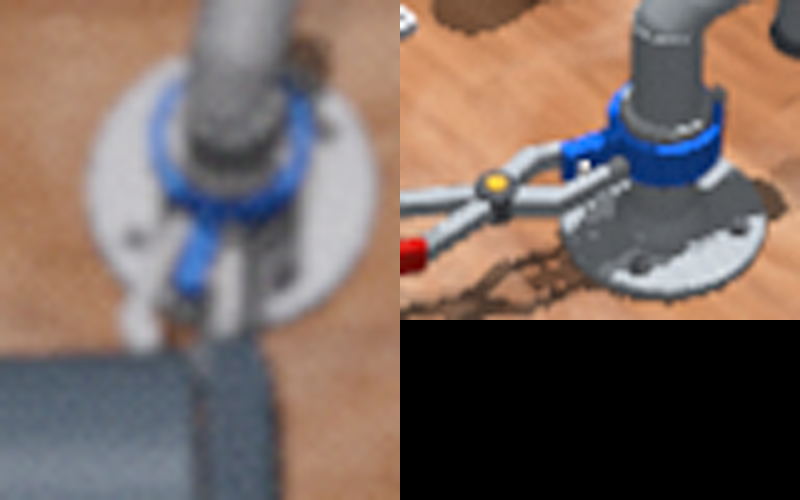

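The ears are together, with one blue bar at top-crop (195,265) between the jaws; grip force rose to 29 N against the stop. Opening and backing off.

Scaled: 0.03 m is 0.48, 0.02 m is 0.32.

Emit:
{"op": "jog_arm", "data": {
  "rows": [0,0,0,0,0.034,0,0,0,0,0.040,0,0,0,0,0.047,0,0,0,0,0.054,0,0,0,0,0.060,0,0,0,0,0.060,0.16,0,0,0,0.060,0.32,0,0,0,0.060,0.48,0,0,0,0.060,0.48,0,0,0,0.060,0,0,0,0,0.060]
}}

```text
clock: 9.5
tool_pos: [0.4086, 0.086, 0.0982]
orientation: [0.13, 0.992, -0.0, -0.001]
wrist_force: [0.2, 0.9, -0.7]
grip_width: 0.0605
gripper_force: 12.0
```

```bash
python3 d.py .4684 .2836 .15 -.26
python3 - <<'E'
from h import *
o=[]
for n in("top","scene"):
    im=manip.capture(n)["color"]
    o.append(cv2.resize(im[150:225,225:285] if n=="top" else im[150:230,180:280],(400,500) if n=="top" else (400,320),interpolation=cv2.INTER_CUBIC))
O=np.zeros((500,800,3),np.uint8);O[:,:400]=o[0];O[:320,400:]=o[1];cv2.imwrite("pics/off.png",O)
E
```

```text
tcp [0.4086 0.086  0.0982] yaw -0.2609 tool delta [-0.0067  0.2063 -0.0519] turn -0.0009 w 0.0605 gf 11.952912928682053 F [ 0.2  0.9 -0.7] t 9.5
```

View pics/off.png

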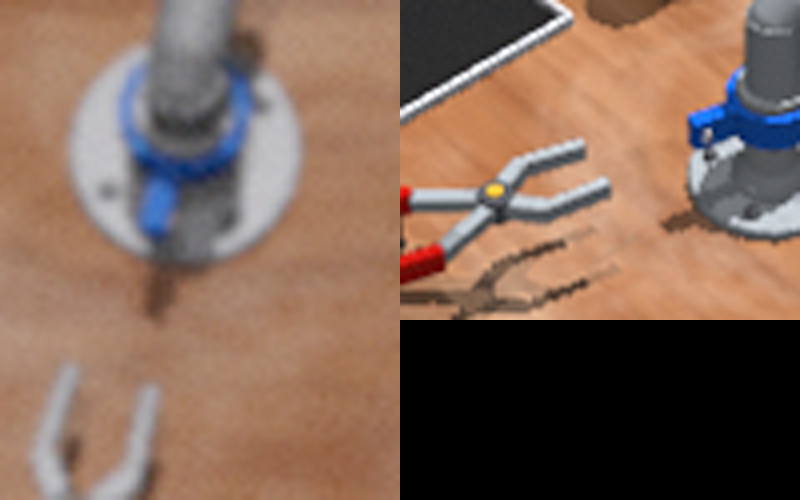

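The collar stays shut after release (single blue bar at top-crop (158,205)) and the pliers are free. Lifting, then over to the tray.

Emit:
{"op": "jog_arm", "data": {
  "rows": [0.08,0.16,-0.8,0,0.060,0,0.48,0,-0.45,0.060,0,0.48,0,-0.45,0.060,0,0.48,0,-0.45,0.060,0,0,0,0,0.060]
}}

```text
clock: 10.22
tool_pos: [0.4247, 0.1862, 0.1483]
orientation: [-0.005, 1.0, 0.0, 0.0]
wrist_force: [-1.2, -0.7, -1.0]
grip_width: 0.0598
gripper_force: 12.0
```

```bash
python3 d.py .496 .318 .05 .01
```

```text
tcp [0.4247 0.1862 0.1483] yaw 0.0105 tool delta [-0.0726  0.131   0.0984] turn 0.0005 w 0.0598 gf 11.959045079165662 F [-1.2 -0.7 -1. ] t 10.225
```

Emit:
{"op": "jog_arm", "data": {
  "rows": [-0.384,0.704,0,0,0.060,-0.384,0.704,0,0,0.060,-0.384,0.688,0,0,0.060,0,0,0,0,0.060,0,0,0.8,0,0.060,0,0,0.64,0,0.060,0,0,0.128,0,0.060,0,0,0,0,0.060,0,0,0,0,0.060]
}}

```text
clock: 11.35
tool_pos: [0.4957, 0.3167, 0.052]
orientation: [-0.004, 1.0, 0.001, 0.001]
wrist_force: [0.5, 0.3, -1.1]
grip_width: 0.0601
gripper_force: 11.9
```

```bash
python3 d.py .496 .318 .040 .01
python3 - <<'E'
from h import *
c=manip.capture("scene");cv2.imwrite("pics/tr.png",cv2.resize(c["color"][90:210,80:240],None,fx=4,fy=4))
E
```

```text
tcp [0.4957 0.3167 0.052 ] yaw 0.0078 tool delta [-0.0002  0.0013  0.012 ] turn -0.0022 w 0.0601 gf 11.949066339948331 F [ 0.5  0.3 -1.1] t 11.35
```

View pics/tr.png

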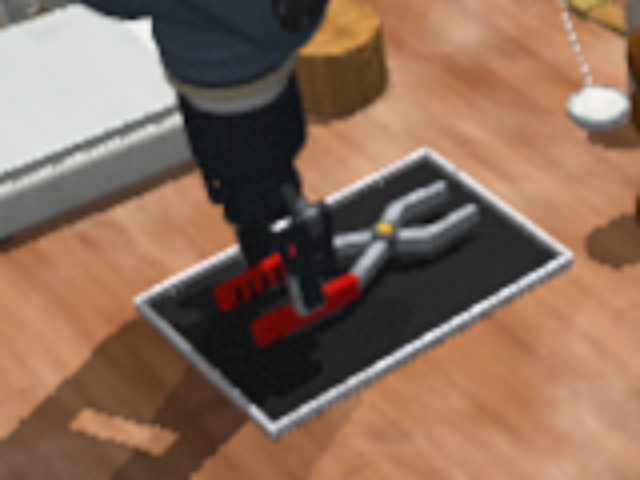

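The pliers hang level over the tray, pivot at crop (385,230), well inside the rim. Now lowering slowly to contact.

Scaled: 0.006 m is 0.096, 0.004 m is 0.064.

Emit:
{"op": "jog_arm", "data": {
  "rows": [0,0,0.096,0,0.060,0,0,0.064,0,0.060,0,0,0.032,0,0.060,0,0,0,0,0.060]
}}

```text
clock: 11.9
tool_pos: [0.4951, 0.3166, 0.039]
orientation: [-0.004, 1.0, 0.0, 0.0]
wrist_force: [-3.1, -2.1, 9.5]
grip_width: 0.0603
gripper_force: 13.8
```

Contact (≈10 N up). Releasing and withdrawing.

Scaled: -0.05 m is -0.8, 0.05 m is 0.8.

Emit:
{"op": "jog_arm", "data": {
  "rows": [0,0,-0.016,0,0.064,0,0,0,0,0.070,0,0,0,0,0.078,0,0,0,0,0.085,0,0,0,0,0.085,0,0,-0.32,0,0.085,0,0,-0.64,0,0.085,0,0,-0.8,0,0.085,0,0,-0.8,0,0.085,0.8,0,0,0,0.085,0.8,0,0,0,0.085,0,0,0,0,0.085]
}}

```text
clock: 13.4
tool_pos: [0.3924, 0.3156, 0.2007]
orientation: [-0.005, 1.0, 0.0, 0.0]
wrist_force: [0.3, 0.4, -0.3]
grip_width: 0.0854
gripper_force: 0.0
```

```bash
python3 - <<'E'
from h import *
o=[]
for n in("top","scene"):
    c=manip.capture(n);im=c["color"]
    o.append(cv2.resize(im[150:270,110:270],(400,300)) if n=="top" else cv2.resize(im[90:230,100:300],(400,280)))
    m=red(im);m[:150]=0;m[:,240:]=0
    if n=="scene": m[:120]=0
    for a,ce,_ in blobs(m): print(n,a,ce.round(1),onz(c,ce,.018)[:2].round(4))
O=np.zeros((300,800,3),np.uint8);O[:,:400]=o[0];O[:280,400:]=o[1];cv2.imwrite("pics/end.png",O)
E
```

```text
top 124 [144.3 228.8] [0.493  0.3454]
top 119 [162.7 228.7] [0.4935 0.289 ]
scene 184 [156.6 170.6] [0.4934 0.2876]
scene 138 [145.  160.6] [0.4926 0.3459]
```

View pics/end.png

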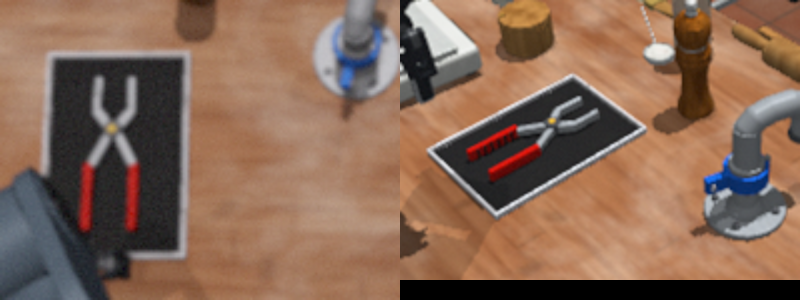

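The pliers lie flat and centred in the tray (pivot at top-crop (112,128)), the collar is still shut, and the arm is clear. Handing in.

```bash
python3 -c "
from plant import manip
print(manip.sign_off())"
```

```text
the job is handed in; nothing more can be done
None
```

The collar is clicked shut, the pliers lie flat in the tray with the arm clear, and the job was handed in at about 13.5 s of robot time; sign-off returned no verdict.

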